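# Shift the flow diverter through its gate

## Robot

A 6-joint arm with a two-finger parallel gripper is mounted at the origin on the work surface. World frame = base frame: x ahead of the robot, y to its left, z up, the work surface at z = 0. Lengths are in m, angles in rad, forces in N, time in s.
With the tool pointing down it reaches from about 0.25 to 0.775 m from the base axis. Payload 4 kg.
Tool frame: the origin (TCP) lies midway between the tips of the shut fingers; the grasp point (between the pads) lies 19 mm behind it; z points along the fingers, x is the direction in which the jaws open and shut, and the axes are right-handed (so a half turn about z gives the same grasp; the last joint's range is limited). The gripper opens to 94 mm and grips with 3 to 60 N. Pads are 16 mm wide; open, the fingers measure 119 mm over their backs; the gripper's body (75 mm by 177 mm) begins 78 mm behind the grasp point.
Start: joints at [1.046, 0.087, 1.371, -0, 1.684, -0.103], TCP at [0.225, 0.502, 0.206] pointing down, gripper open.
Joint ranges: [-3.1, 3.1], [-0.76, 2.03], [0.27, 2.55], [-1.08, 4.22], [0.17, 2.65], [-2.57, 2.57]. Speed limits (rad/s): [2.79, 2.79, 3.14, 3.14, 3.14, 3.14].

## Interface

Orientations are given as a rotation vector (axis times angle).
In Python, from cell import observe, read_camera, job_done gives the robot as it stands. The module is installed in compiled form; this text tells all that it offers.
- The arm moves only by the tool play_rows, never from a script. Its argument "rows" is one flat list of numbers, 7 for each row, row after row: the closure, from -1 (fully open) to 1 (shut), then the shift along the tool's x, y, z each as a share of 200 mm, from -1 to 1, then the turn, a rotation vector about the tool's x, y, z each as a share of 180 degrees, from -1 to 1. In form: [hand, x, y, z, ax, ay, az, hand, x, y, z, ax, ay, az, ...]. A call has 1 to 20 rows; each row is the pose to reach, as a shift and turn from the pose commanded when the call began, along the tool's axes at that moment, turning the shorter way round; what a row does not reach only later rows make up. A row lasts 1/10 s, in which the tool goes at most 50 mm and 8.59 degrees, less where a joint would pass 70% of its speed; a pose out of reach is approached as far as the arm can. A call with a number of a shift or a turn outside -1 to 1 is refused whole. A call with a gripper value outside its range is refused whole. The fingers move at their own pace and stop on an object; "force" is the grip in N (left out, the last holds). Time passes only in rows, so rows that repeat a pose let the fingers close. It gives the time, the measured TCP pose, the force and the opening at its end, in the units of the state.
- observe(): the state, without advancing time (a new reading comes with each control period).
- read_camera(name): name is "scene" or "top" or "wrist"; returns a dict with "image" (400x640x3 uint8, red, green, blue), "fx", "fy", "cx", "cy" (pixels), "eye" and "rotation" of the camera in the world. Camera axes: x right, y down, z forward; pixel columns grow to the right and rows downward; lengths in m; the calibration is good to about 2 mm. A picture is of the moment at which its call begins. There is no depth.
- job_done(): hands the job in, once; it reports no verdict.
The state is a dict: "time_s": time; "qpos": joint angles; "joint_velocities": joint speeds; "joint_torque": joint torques, N m; "position": TCP position; "tool_rot": TCP orientation; "contact_force": force on the tool from outside, world axes, zero at the start; "wrist_torque": the same for the moment, N m; "grip_width": finger opening in m.
Only numpy, scipy, OpenCV 4.12 (cv2) and the standard library are available. Lean on these libraries where they do the work, as an engineer would, in place of code of your own. Each camera call takes 0.05 s, during which the arm holds its last target.

## Task

Change the flow diverter over: push its round black knob along the L-shaped slot from the first leg to the corner, then round the corner and along the other leg until it is fully home at that leg's far end. Push the knob by its side with your fingertips; do not take it between the fingers or pull it up. Leave the knob there, and leave the bottles, jars, beaker and box where they stand.

Things in the scene. Friction and masses are not known exactly. Their poses are not given: they have to be found in the camera images.
- diverter: fixed cream box 200 mm (its x) by 180 (its y), 53 tall; aluminium top plate with an L-shaped slot 16 mm wide; two pipe stubs, 45 mm long, on its +x side. Origin under its centre. Slot centre line in its frame: from closed end (x -45, y -40 mm) along +x to the corner (+45, -40), then along +y to the far end (+45, +40). Left or right of the bench, turned up to 0.5 rad. No detents or springs
- knob (a point): centre, half-way up, of the black knob: upright cylinder 44 mm across, 24 tall, underside 3 mm above the top plate (56 to 80 mm above the bench). Its 12 mm pin runs in the slot with 2 mm play each side; a wide foot under the plate keeps it in. About 0.2 kg, slides at a few newtons at most, stays where left. Starts in the first leg, diverter x -45 to -15 mm
- slot_corner (a point): point on the slot's centre line at the corner of the L, at the height of the plate's top (53 mm above the bench): the knob's axis stands here, within the 2 mm play, when pushed fully to the corner
- slot_end (a point): point on the slot's centre line at the far end of the second leg, 80 mm from the corner, at the height of the plate's top: the knob's axis stands here, or up to 2 mm beyond, when fully home
- stirrer: white magnetic stirrer, 160 x 150 mm, 61 mm tall, fixed to the bench on the other side from the diverter; origin under its centre
- beaker: loose glass beaker, 68 mm across the rim, 80 mm tall, standing on the stirrer; origin at its underside centre
- vial_deck: loose small amber jar, 26 mm across, 45 mm tall, standing on the diverter's top plate, inside the bend of the L; origin at its underside centre
- vial_front: loose small clear jar, 28 mm across, 55 mm tall, on the bench in the lane between diverter and stirrer; origin at its underside centre
- kit_box: loose cardboard box 90 x 45 x 35 mm on the bench in the lane between diverter and stirrer; origin at its underside centre
- reagent_a: loose amber bottle, 64 mm across, 120 mm tall, on the bench at the left; origin at its underside centre
- reagent_b: loose amber bottle, 64 mm across, 120 mm tall, on the bench at the right; origin at its underside centre
- wash_bottle: loose white bottle, 56 mm across, 120 mm tall, on the bench at the right; origin at its underside centre
- shift_pin: the same knob with its pin and foot, as one piece; origin on the axis at the foot's underside, 30 mm below point knob; it may be turned about its axis in any way

How it is judged:
By the outcome, as a careful person would: the job done as asked, in the order asked, and still so for the second after the job is handed in, with the robot touching nothing.
It also fails if it takes over 48 s, if anything falls off the work surface, if the arm or the gripper's body presses on something with over 40 N, if the wrist force passes 120 N, or if a joint passes its speed limit or range.

## Working session

There is one attempt and no reset: what is moved stays moved. The work goes in short steps, Python scripts to look and compute and a tool call to move; the robot and the scene stay as the last step left them, time stands still between calls to the robot, and variables do not carry over. Pictures are saved under pics/ and viewed, and the job is handed in when it is done.

Besides the shell and the picture viewer there is one more tool, called in YAML: its name, and indented under it one key for each argument. play_rows: Moves the arm, as the interface text tells. Shift numbers are shares of 200 mm and turn numbers shares of 180 degrees, none past 1 either way. Its arguments: {"type":"object","properties":{"rows":{"type":"array"},"force":{"type":"number"}},"required":["rows"]}

```bash
mkdir -p pics
cat > h.py <<'E'
from cell import observe, read_camera, job_done
import cv2, numpy as np
def snap(n,f):
    c=read_camera(n); cv2.imwrite('pics/'+f,c['image'][:,:,::-1]); np.save('pics/'+f[:-4]+'.npy',c,allow_pickle=True); return c
def ld(f): return np.load('pics/'+f+'.npy',allow_pickle=True).item()
def ray(c,u,v,z):
    R=np.array(c['rotation']); R=R if R.shape==(3,3) else cv2.Rodrigues(R)[0]
    d=R@np.array([(u-c['cx'])/c['fx'],(v-c['cy'])/c['fy'],1]); e=np.array(c['eye'])
    return e+d*(z-e[2])/d[2]
def proj(c,p):
    R=np.array(c['rotation']); R=R if R.shape==(3,3) else cv2.Rodrigues(R)[0]
    q=R.T@(np.array(p)-np.array(c['eye'])); return np.array([c['fx']*q[0]/q[2]+c['cx'],c['fy']*q[1]/q[2]+c['cy']])
E
python3 - <<'E'
from h import *
for n in('top','scene'):
    c=snap(n,n+'1.png'); print(n,c['eye'],np.round(c['rotation'],3).tolist(),c['fx'])
print(observe())
E
```

```text
top [0.35749981 0.00670103 1.43834986] [-2.133, 2.176, -0.138] 443.73796674599794
scene [ 1.02420543 -0.76177503  0.93019849] [-2.261, -0.623, 0.295] 404.6994897475721
{'time_s': 0.1, 'qpos': array([ 1.04590126e+00,  8.78956037e-02,  1.37206646e+00, -4.65848987e-06,
        1.68360995e+00, -1.03077789e-01]), 'joint_velocities': array([ 4.93757145e-04, -1.81857554e-03, -2.61434792e-03,  2.53057215e-05,
        1.61162225e-03, -8.87992179e-04]), 'joint_torque': array([ 2.55978128e-03, -3.41252089e+01, -3.03302693e+01,  7.19565782e-02,
        3.04384134e-02, -7.53548034e-05]), 'position': array([0.22493037, 0.5013704 , 0.20443189]), 'tool_rot': array([ 2.63651353,  1.70666928, -0.00276595]), 'contact_force': array([ 0.32022025, -0.85790879, -0.38140217]), 'wrist_torque': array([ 0.01022446, -0.0264033 ,  0.04118597]), 'grip_width': 0.09397080886739442}
```

View pics/top1.png

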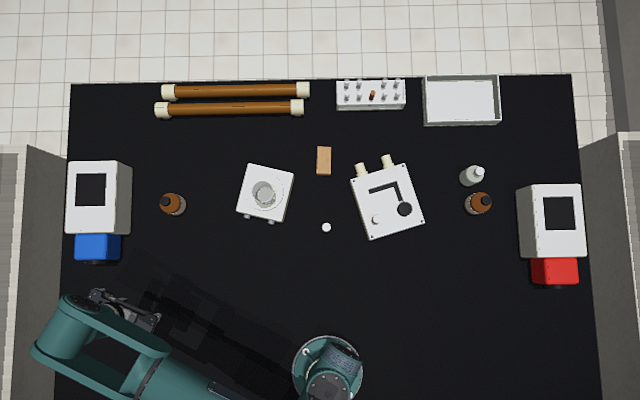

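View pics/scene1.png

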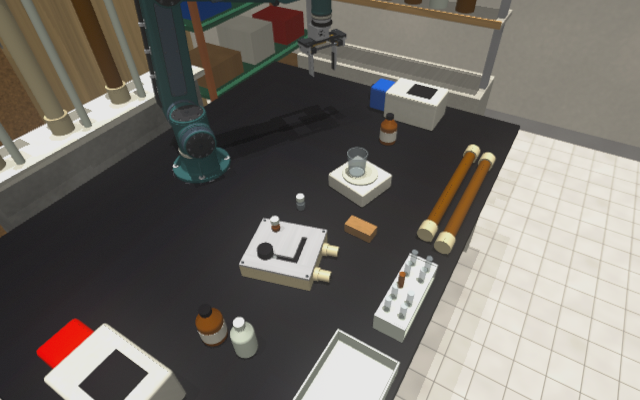

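The top view shows the diverter on the right, with the knob near (404,209), the slot corner near (396,183), the far end near (370,191) and the deck jar near (376,219). I'll zoom in and measure these.

Run:
```python
from h import *
im=cv2.imread('pics/top1.png')
cv2.imwrite('pics/z1.png',cv2.resize(im[145:250,335:500],None,fx=4.8,fy=4.8,interpolation=cv2.INTER_CUBIC))
im=cv2.imread('pics/scene1.png')
cv2.imwrite('pics/z2.png',cv2.resize(im[185:300,230:350],None,fx=5,fy=5,interpolation=cv2.INTER_CUBIC))
```

```text
(no output)
```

View pics/z1.png

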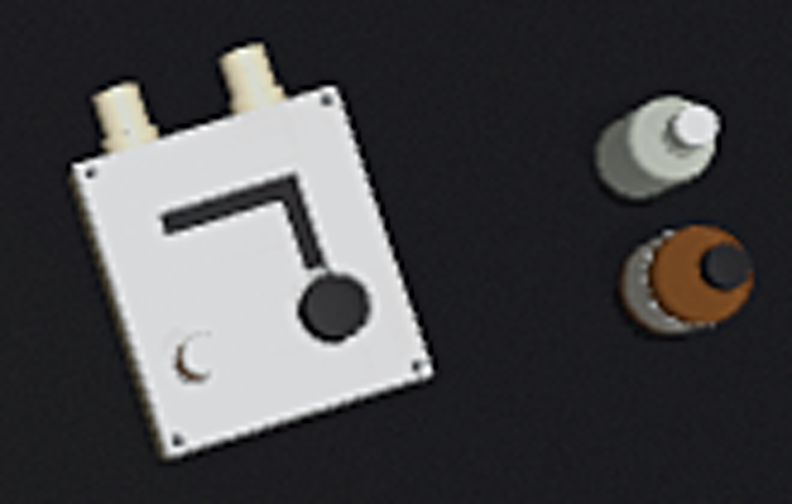

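View pics/z2.png

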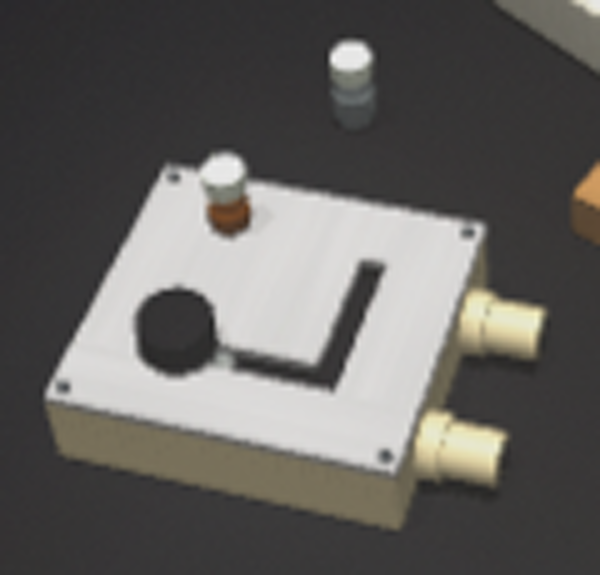

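```bash
cat > m.py <<'E'
from h import *
c=ld('top1'); im=c['image'].astype(int)
m=((im.min(2)>190)).astype(np.uint8); m[:, :340]=0; m[:,440:]=0; m[:150]=0; m[250:]=0
cs=max(cv2.findContours(m,cv2.RETR_EXTERNAL,cv2.CHAIN_APPROX_NONE)[0],key=cv2.contourArea)
hull=cv2.convexHull(cs)[:,0].astype(float)
W=np.array([ray(c,u,v,.053)[:2] for u,v in hull])
r=cv2.minAreaRect((W*1000).astype(np.float32)); print(r)
b=cv2.boxPoints(r); print(b.round(1))
# slot + knob darkness
d=(im.max(2)<110).astype(np.uint8); f=np.zeros_like(d); cv2.fillPoly(f,[cv2.convexHull(cs)],1); f=cv2.erode(f,np.ones((7,7)))
d&=f
k=cv2.morphologyEx(d,cv2.MORPH_OPEN,cv2.getStructuringElement(2,(9,9)))
kc=max(cv2.findContours(k,0,1)[0],key=cv2.contourArea); (u,v),rad=cv2.minEnclosingCircle(kc)
M=cv2.moments(k,True); u,v=M['m10']/M['m00'],M['m01']/M['m00']
kn=ray(c,u,v,.08)[:2]*1000; print('knob',u,v,rad,kn, ray(c,u,v,.068)[:2])
s=d&(1-cv2.dilate(k,np.ones((3,3)))); ys,xs=np.nonzero(s); print(len(xs),xs.min(),xs.max(),ys.min(),ys.max())
# frame: angle: x axis towards pipes (+world x mostly)
a=np.radians(r[2]); 
cand=[a+i*np.pi/2 for i in range(4)]; th=min((np.arctan2(np.sin(x),np.cos(x)) for x in cand),key=abs)
R=np.array([[np.cos(th),-np.sin(th)],[np.sin(th),np.cos(th)]]); o=np.array(r[0])
print('th',th,'o',o); print('knob local',R.T@(kn-o))
for p in((-45,-40),(45,-40),(45,40)):
    w=o+R@np.array(p); print(p,w,proj(c,[*w/1000,.053]))
S=np.array([R.T@(ray(c,x,y,.053)[:2]*1000-o) for x,y in zip(xs,ys)]); print('slot local ext',S.min(0),S.max(0))
leg2=S[S[:,1]>0]; print('leg2 x mean',leg2[:,0].mean()); leg1=S[S[:,0]<25]; print('leg1 y',leg1[:,1].mean())
E
python3 m.py
```

```text
((546.8881225585938, -195.6764373779297), (239.97914123535156, 179.7411346435547), 16.10567855834961)
[[ 406.7 -142.6]
 [ 456.5 -315.3]
 [ 687.1 -248.7]
 [ 637.2  -76. ]]
knob 390.47750865051904 189.16955017301038 7.159010887145996 [ 558.62690505 -208.82088368] [ 0.56040371 -0.21072486]
207 356 402 160 223
th 0.28109711911105434 o [ 546.88812256 -195.67643738]
knob local [  7.63165563 -15.88500284]
(-45, -40) [ 514.75069261 -246.58994832] [401.74194905 204.02212787]
(45, -40) [ 601.21834245 -221.62305963] [392.67917981 177.06558413]
(45, 40) [ 579.02555251 -144.76292644] [368.65086067 184.47219897]
slot local ext [-76.81866176 -66.44114011] [109.28056199  69.85136709]
leg2 x mean 20.794789123925465
leg1 y -13.437504813810337
```

```bash
python3 - <<'E'
s=open('m.py').read()
s=s.replace("cs=max(","m[(im[:,:,0]-im[:,:,2])>14]=0\nm=cv2.morphologyEx(m,cv2.MORPH_OPEN,np.ones((5,5)))\nm=m*(cv2.connectedComponents(m)[1]>0).astype(np.uint8)\ncs=max(",1)
s=s.replace("cv2.getStructuringElement(2,(9,9))","cv2.getStructuringElement(2,(11,11))").replace("d&=f","d&=f; d[195:,:385]=0")
open('m.py','w').write(s)
E
python3 m.py
```

```text
((527.7577514648438, -201.2100372314453), (200.1118621826172, 179.7435760498047), 16.08323860168457)
[[ 406.7 -142.6]
 [ 456.5 -315.3]
 [ 648.8 -259.8]
 [ 599.   -87.1]]
knob 404.3377483443709 208.6158940397351 7.159010887145996 [ 497.30577311 -249.01926415] [ 0.49854085 -0.25127836]
182 369 402 182 200
th 0.2807054679832446 o [ 527.75775146 -201.21003723]
knob local [-42.50485619 -37.50176482]
(-45, -40) [ 495.60038365 -252.11095761] [403.76593383 210.05043547]
(45, -40) [ 582.07780517 -227.17793598] [394.68189069 182.99580655]
(45, 40) [ 559.91511928 -150.30911686] [370.61248557 190.41820022]
slot local ext [-13.23209499 -45.84080578] [50.10368072 46.41701047]
leg2 x mean 43.58694661146224
leg1 y -39.62872128486728
```

```bash
cat >> h.py <<'E'
TH=0.2807; O=np.array([.5278,-.2012])
RL=np.array([[np.cos(TH),-np.sin(TH)],[np.sin(TH),np.cos(TH)]])
def L(x,y): return O+RL@np.array([x,y])/1000
def loc(p): return RL.T@(np.array(p)[:2]-O)*1000
def share(target,yaw=None,cur=None):
    s=observe(); R=cv2.Rodrigues(np.array(s['tool_rot']))[0]
    d=R.T@(np.array(target)-(s['position'] if cur is None else cur)); out=d/.2
    yw=np.arctan2(R[1,0],R[0,0]); 
    return out.round(3), None if yaw is None else ((-(yaw-yw)+np.pi)%(2*np.pi)-np.pi)/np.pi
E
python3 - <<'E'
from h import *
c=ld('top1'); print('jar',loc(ray(c,376,219.4,.098)))
c2=ld('scene1'); 
for p in((-45,-40),(45,-40),(45,40)): print(proj(c2,[*L(*p),.053]))
print('jar scene cap', loc(ray(c2,230+224/5,185+165/5,.098)),'knob', loc(ray(c2,230+176/5,185+313/5,.08)))
print(L(-85,-40))
print(share([*L(-85,-40),.2],TH-np.pi/2))
E
```

```text
jar [-49.09146133  58.62265407]
[264.26605956 254.81524022]
[295.12142164 261.2432958 ]
[303.93153864 239.65084662]
jar scene cap [-46.50655831  60.84372068] knob [-40.50398697 -35.45415572]
[ 0.45720788 -0.26318188]
(array([-3.012,  2.625,  0.028]), np.float64(0.7763817022683028))
```

play_rows:
  rows: [1,-0.75,0.65,0,0,0,0,1,-0.75,0.65,0,0,0,0,1,-0.75,0.65,0,0,0,0,1,-0.75,0.65,0,0,0,0,1,-0.75,0.65,0,0,0,0,1,-0.75,0.65,0,0,0,0]
  force: 10

```text
time_s: 0.7
position: [0.2826, 0.3112, 0.2054]
tool_rot: [-2.639, -1.703, -0.001]
contact_force: [-1.1, -0.0, -0.6]
grip_width: 0.0494
```

play_rows:
  rows: [1,-0.75,0.65,0,0,0,0,1,-0.75,0.65,0,0,0,0,1,-0.75,0.65,0,0,0,0,1,-0.75,0.65,0,0,0,0,1,-0.75,0.65,0,0,0,0,1,-0.75,0.65,0,0,0,0]

```text
time_s: 1.3
position: [0.34, 0.1219, 0.2053]
tool_rot: [-2.638, -1.704, 0.0]
contact_force: [-0.1, 0.1, -0.3]
grip_width: 0.0021
```

play_rows:
  rows: [1,-0.75,0.65,0,0,0,0,1,-0.75,0.65,0,0,0,0,1,-0.75,0.65,0,0,0,0,1,-0.75,0.65,0,0,0,0,1,-0.75,0.65,0,0,0,0,1,-0.75,0.65,0,0,0,0]

```text
time_s: 1.9
position: [0.3974, -0.0667, 0.2049]
tool_rot: [-2.634, -1.708, 0.0]
contact_force: [-0.3, 0.1, -0.1]
grip_width: 0.0005
```

Run:
```python
from h import *
s=observe();print(s['time_s'],s['position'],s['qpos'],s['grip_width'])
print(share([*L(-88,-40),.2],TH-np.pi/2))
```

```text
1.9 [ 0.3973586  -0.06674912  0.20494661] [-3.08588069e-01 -2.45841739e-01  1.68164528e+00  1.40242900e-03
  1.70769912e+00 -1.45924544e+00] 0.0005221488506885232
(array([-0.785,  0.662,  0.022]), np.float64(0.7769761527060436))
```

play_rows:
  rows: [1,-0.785,0.662,0,0,0,0.777,1,-0.785,0.662,0,0,0,0.777,1,-0.785,0.662,0,0,0,0.777,1,-0.785,0.662,0,0,0,0.777,1,-0.785,0.662,0,0,0,0.777,1,-0.785,0.662,0,0,0,0.777,1,-0.785,0.662,0,0,0,0.777,1,-0.785,0.662,0,0,0,0.777,1,-0.785,0.662,0,0,0,0.777,1,-0.785,0.662,0,0,0,0.777,1,-0.785,0.662,0,0,0,0.777,1,-0.785,0.662,0,0,0,0.777,1,-0.785,0.662,0,0,0,0.777,1,-0.785,0.662,0,0,0,0.777,1,-0.785,0.662,0,0,0,0.777,1,-0.785,0.662,0,0,0,0.777,1,-0.785,0.662,0,0,0,0.777,1,-0.785,0.662,0,0,0,0.777,1,-0.785,0.662,0,0,0,0.777]

```text
time_s: 3.8
position: [0.4545, -0.2634, 0.2055]
tool_rot: [-2.513, 1.884, 0.0]
contact_force: [0.7, -0.3, -0.4]
grip_width: 0.0003
```

Run:
```python
from h import *
s=observe();print(s['time_s'],s['position'],s['qpos'],s['grip_width'],loc(s['position']))
print(share([*L(-88,-40),.2],TH-np.pi/2))
print(cv2.Rodrigues(s['tool_rot'])[0].round(3))
c=snap('wrist','w1.png'); snap('scene','s2.png')
for p in((-45,-40),(45,-40),(45,40)): print(proj(c,[*L(*p),.053]))
```

```text
3.8 [ 0.45450662 -0.26336302  0.20552929] [-6.33536587e-01  3.21177350e-02  1.42863927e+00  6.10715492e-04
  1.68094674e+00  6.53261019e-01] 0.0003389772157786411 [-87.64572121 -39.4257256 ]
(array([0.003, 0.002, 0.028]), np.float64(0.0010714043015323765))
[[ 0.28  -0.96   0.   ]
 [-0.96  -0.28   0.001]
 [-0.    -0.    -1.   ]]
[324.11942284 151.50760679]
[324.49577266  64.29040178]
[247.43300563  64.00065163]
```

View pics/w1.png

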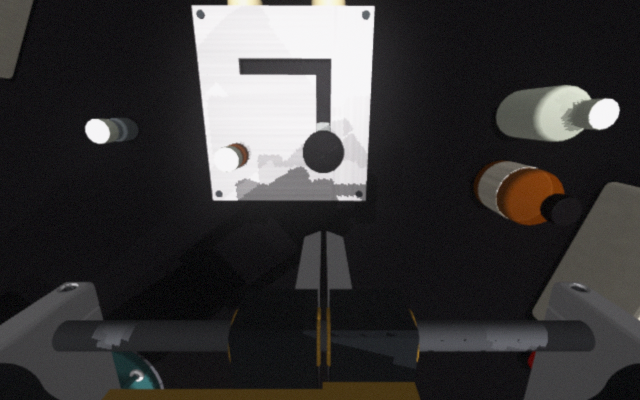

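The wrist view shows the corner at about (323,66), where I predicted (324,64). The knob is at (323,150) and the fingertips are lined up behind it, so I'll lower them.

play_rows:
  rows: [1,0,0,0.2,0,0,0,1,0,0,0.4,0,0,0,1,0,0,0.55,0,0,0,1,0,0,0.65,0,0,0,1,0,0,0.72,0,0,0,1,0,0,0.72,0,0,0,1,0,0,0.72,0,0,0]

```text
time_s: 4.6
position: [0.4539, -0.2661, 0.0623]
tool_rot: [-2.509, 1.891, -0.002]
contact_force: [0.1, -1.4, -0.3]
grip_width: 0.0004
```

Run:
```python
from h import *
s=observe();print(s['time_s'],s['position'],s['contact_force'],loc(s['position']))
c=snap('wrist','w2.png'); snap('scene','s3.png')
im=cv2.imread('pics/s3.png'); cv2.imwrite('pics/s3z.png',cv2.resize(im[165:305,210:370],None,fx=4,fy=4,interpolation=cv2.INTER_CUBIC))
w=ld('w1'); print('knob', loc(ray(w,323,150,.08)))
```

```text
4.6 [ 0.45387049 -0.26607401  0.06226237] [ 0.1488269  -1.36400842 -0.32608643] [-89.00797326 -41.85439065]
knob [-40.10355692 -38.73574413]
```

View pics/s3z.png

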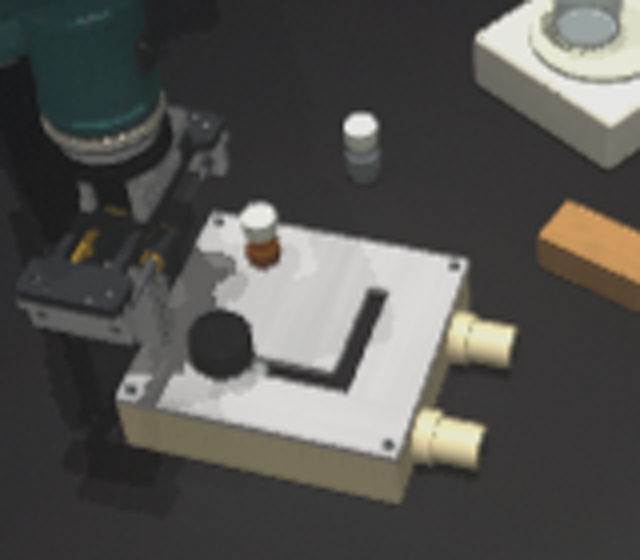

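View pics/w2.png

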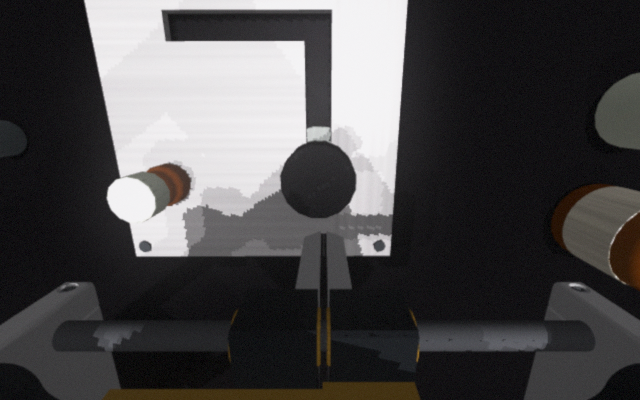

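play_rows:
  rows: [1,-0.007,-0.04,0,0,0,0,1,-0.007,-0.07,0,0,0,0,1,-0.007,-0.1,0,0,0,0,1,-0.007,-0.13,0,0,0,0,1,-0.007,-0.16,0,0,0,0,1,-0.007,-0.19,0,0,0,0,1,-0.007,-0.22,0,0,0,0,1,-0.007,-0.25,0,0,0,0,1,-0.007,-0.28,0,0,0,0,1,-0.007,-0.31,0,0,0,0,1,-0.007,-0.34,0,0,0,0,1,-0.007,-0.37,0,0,0,0,1,-0.007,-0.4,0,0,0,0,1,-0.007,-0.43,0,0,0,0,1,-0.007,-0.46,0,0,0,0,1,-0.007,-0.48,0,0,0,0,1,-0.007,-0.49,0,0,0,0,1,-0.007,-0.49,0,0,0,0]

```text
time_s: 6.5
position: [0.5475, -0.2374, 0.0615]
tool_rot: [-2.508, 1.891, -0.0]
contact_force: [0.1, 0.3, -0.8]
grip_width: 0.0006
```

Run:
```python
from h import *
s=observe();print(s['time_s'],s['position'],s['contact_force'],loc(s['position']))
c=snap('wrist','w3.png'); snap('scene','s4.png')
im=cv2.imread('pics/s4.png'); cv2.imwrite('pics/s4z.png',cv2.resize(im[165:305,210:370],None,fx=4,fy=4,interpolation=cv2.INTER_CUBIC))
```

```text
6.5 [ 0.54752111 -0.23737886  0.06146607] [ 0.07723333  0.29643371 -0.78778333] [  8.92668916 -40.2261844 ]
```

View pics/s4z.png

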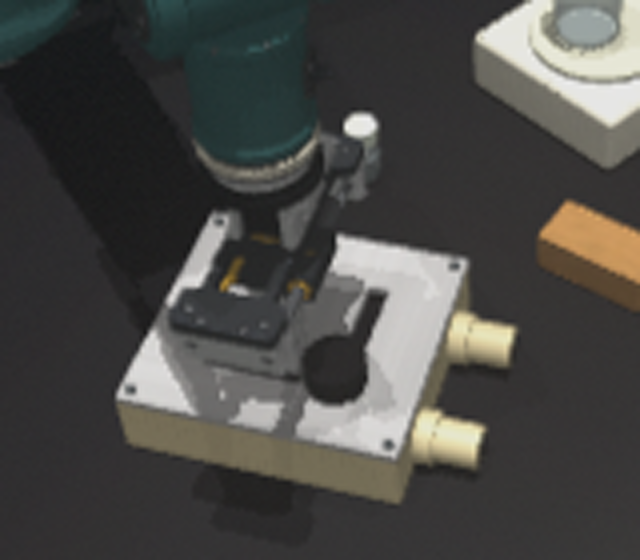

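View pics/w3.png

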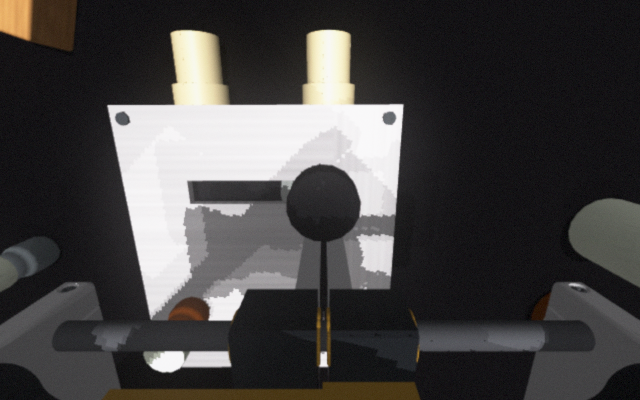

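Run:
```python
from h import *
print(loc(ray(ld('w3'),323,203,.08)))
```

```text
[ 43.385822   -39.85513999]
```

play_rows:
  rows: [1,0,-0.01,0,0,0,0,1,0,-0.02,0,0,0,0,1,0,-0.03,0,0,0,0,1,0,-0.03,0,0,0,0]

```text
time_s: 7.0
position: [0.5522, -0.2361, 0.0615]
tool_rot: [2.507, -1.89, -0.002]
contact_force: [-3.1, -1.0, 2.7]
grip_width: 0.0006
```

play_rows:
  rows: [1,0,-0.01,0,0,0,0,1,0,-0.015,0,0,0,0,1,0,-0.015,0,0,0,0,1,0,-0.015,0,0,0,0]

```text
time_s: 7.4
position: [0.5525, -0.2361, 0.0615]
tool_rot: [2.504, -1.889, -0.008]
contact_force: [-10.0, -2.0, 5.1]
grip_width: 0.0005
```

Run:
```python
from h import *
s=observe();print(s['time_s'],s['position'],s['contact_force'],loc(s['position']))
c=snap('wrist','w4.png'); im=c['image'].astype(int)
d=(im.max(2)<60).astype(np.uint8)
k=cv2.morphologyEx(d[140:250,250:400],cv2.MORPH_OPEN,cv2.getStructuringElement(2,(45,45)))
x,y,w,h=cv2.boundingRect(k);print(x+250,y+140,w,h); u,v=250+x+(w-1)/2,140+y+(h-1)/2
print(loc(ray(c,u,v,.08)))
```

```text
7.4 [ 0.55245621 -0.23610022  0.06153699] [-9.95602237 -2.00356233  5.14930904] [ 14.02285632 -40.36475129]
288 178 71 65
[ 44.41851841 -40.00955211]
```

View pics/w4.png

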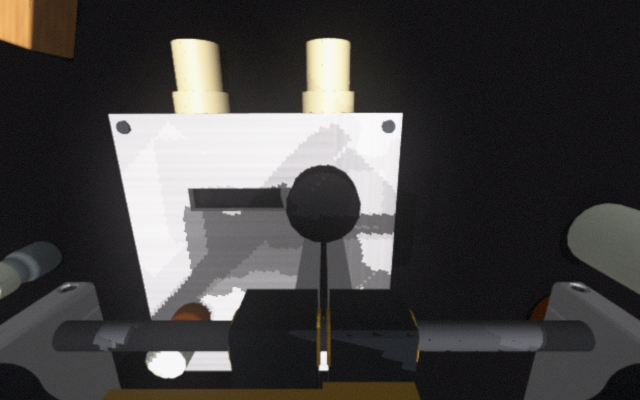

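The knob is against the corner: force reached 10 N with only 0.3 mm of travel, and it measures (44,-40) in the diverter frame. Next I go around to its -y side.

play_rows:
  rows: [1,0,0.05,0,0,0,0,1,0,0.1,0,0,0,0,1,0,0.1,0,0,0,0,1,0.12,0.1,0,0,0,0,1,0.235,0.1,0,0,0,0,1,0.235,0.1,0,0,0,0,1,0.235,0.1,0,0,0,0,1,0.235,0.0,0,0,0,0,1,0.235,-0.1,0,0,0,0,1,0.235,-0.145,0,0,0,0,1,0.235,-0.145,0,0,0,0,1,0.235,-0.145,0,0,0,0]

```text
time_s: 8.65
position: [0.5961, -0.2717, 0.0613]
tool_rot: [2.509, -1.89, -0.001]
contact_force: [-0.3, -0.5, -0.7]
grip_width: 0.0005
```

Run:
```python
from h import *
s=observe();print(s['time_s'],s['position'],s['contact_force'],loc(s['position']))
c=snap('wrist','w5.png'); snap('scene','s5.png')
im=cv2.imread('pics/s5.png'); cv2.imwrite('pics/s5z.png',cv2.resize(im[165:305,210:370],None,fx=4,fy=4,interpolation=cv2.INTER_CUBIC))
```

```text
8.65 [ 0.59610244 -0.27174472  0.06126381] [-0.28836881 -0.51362561 -0.73049631] [ 46.08631963 -86.70543028]
```

View pics/w5.png

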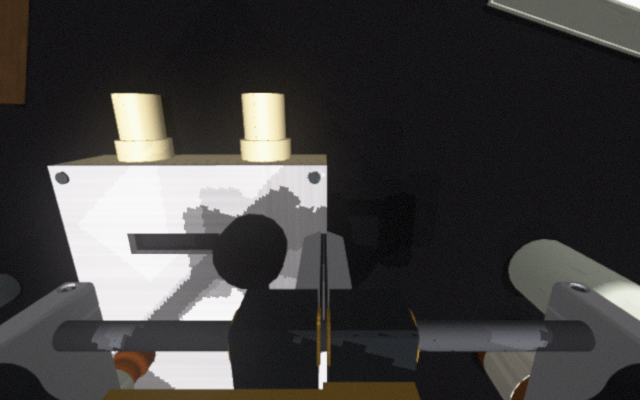

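View pics/s5z.png

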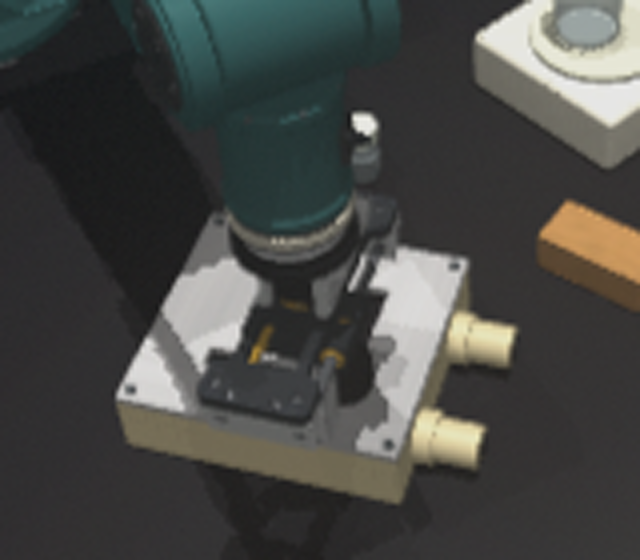

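play_rows:
  rows: [1,-0.03,0.005,0,0,0,0,1,-0.06,0.005,0,0,0,0,1,-0.09,0.005,0,0,0,0,1,-0.12,0.005,0,0,0,0,1,-0.15,0.005,0,0,0,0,1,-0.18,0.005,0,0,0,0,1,-0.21,0.005,0,0,0,0,1,-0.24,0.005,0,0,0,0,1,-0.27,0.005,0,0,0,0,1,-0.3,0.005,0,0,0,0,1,-0.33,0.005,0,0,0,0,1,-0.36,0.005,0,0,0,0,1,-0.39,0.005,0,0,0,0,1,-0.42,0.005,0,0,0,0,1,-0.43,0.005,0,0,0,0,1,-0.43,0.005,0,0,0,0]

```text
time_s: 10.35
position: [0.5718, -0.1892, 0.0614]
tool_rot: [-2.509, 1.891, 0.001]
contact_force: [0.1, 0.5, 0.3]
grip_width: 0.0009
```

Run:
```python
from h import *
s=observe();print(s['time_s'],s['position'],s['contact_force'],loc(s['position']))
c=snap('wrist','w6.png'); c=snap('scene','s6.png')
im=cv2.imread('pics/s6.png'); cv2.imwrite('pics/s6z.png',cv2.resize(im[165:305,210:370],None,fx=4,fy=4,interpolation=cv2.INTER_CUBIC))
```

```text
10.35 [ 0.57177925 -0.18924567  0.06139145] [0.11186707 0.4980131  0.30075183] [45.56967102 -0.69703786]
```

View pics/w6.png

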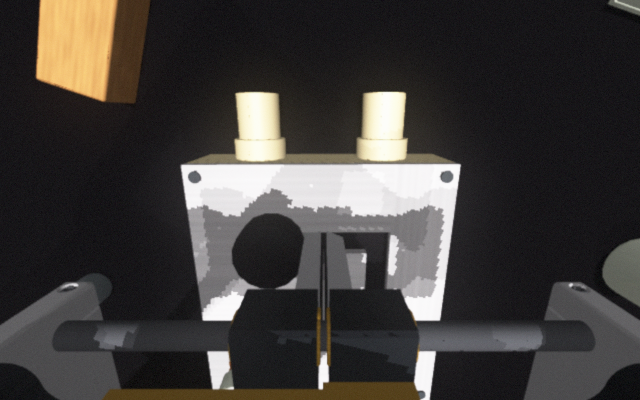

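Knob centre is at about (268,250). It is following well and is near the end of the leg. I'll push on gently to the stop.

Run:
```python
from h import *
print(loc(ray(ld('w6'),268,250.5,.08)))
```

```text
[50.08934784 32.97833096]
```

play_rows:
  rows: [1,-0.01,0,0,0,0,0,1,-0.02,0,0,0,0,0,1,-0.03,0,0,0,0,0,1,-0.035,0,0,0,0,0,1,-0.035,0,0,0,0,0]

```text
time_s: 10.95
position: [0.57, -0.1829, 0.0614]
tool_rot: [-2.508, 1.891, 0.0]
contact_force: [-0.6, -0.3, -0.6]
grip_width: 0.0007
```

play_rows:
  rows: [1,-0.01,0,0,0,0,0,1,-0.02,0,0,0,0,0,1,-0.025,0,0,0,0,0,1,-0.025,0,0,0,0,0,1,-0.025,0,0,0,0,0]

```text
time_s: 11.45
position: [0.5691, -0.1794, 0.0621]
tool_rot: [2.508, -1.891, 0.004]
contact_force: [0.6, -4.4, 1.0]
grip_width: 0.0005
```

Run:
```python
from h import *
s=observe();print(s['time_s'],s['position'],s['contact_force'],loc(s['position']))
```

```text
11.45 [ 0.56912156 -0.17944727  0.06205737] [ 0.61848813 -4.38917191  1.03778104] [45.73042664  9.45412466]
```

play_rows:
  rows: [1,-0.01,0,0,0,0,0,1,-0.02,0,0,0,0,0,1,-0.02,0,0,0,0,0,1,-0.02,0,0,0,0,0]

```text
time_s: 11.85
position: [0.5691, -0.1788, 0.063]
tool_rot: [2.504, -1.891, 0.013]
contact_force: [1.9, -11.3, 1.0]
grip_width: 0.0003
```

Run:
```python
from h import *
s=observe();print(s['time_s'],s['position'],s['contact_force'],loc(s['position']))
```

```text
11.85 [ 0.56905666 -0.17876073  0.06297342] [  1.94963883 -11.34591965   1.04575792] [45.85825705 10.13177194]
```

It's at the stop: 11 N with 0.7 mm of travel. Back off, rise and check.

play_rows:
  rows: [1,0.05,0,0,0,0,0,1,0.15,0,0,0,0,0,1,0.2,0,0,0,0,0,1,0.2,0,0,0,0,0,1,0.2,0,-0.2,0,0,0,1,0.2,0,-0.4,0,0,0,1,0.2,0.2,-0.6,0,0,0,1,0.2,0.4,-0.7,0,0,0,1,0.2,0.6,-0.7,0,0,0,1,0.2,0.6,-0.7,0,0,0,1,0.2,0.6,-0.7,0,0,0,1,0.2,0.6,-0.7,0,0,0]

```text
time_s: 13.05
position: [0.4638, -0.245, 0.2008]
tool_rot: [-2.509, 1.889, 0.002]
contact_force: [0.7, 0.4, -1.0]
grip_width: 0.0006
```

Run:
```python
from h import *
s=observe();print(s['time_s'],s['position'],s['contact_force'],loc(s['position']))
c=snap('wrist','w7.png'); t=snap('top','t7.png'); snap('scene','s7.png')
im=c['image'].astype(int)
for p in((45,-40),(45,40)): print(proj(c,[*L(*p),.053]))
print('knob axis at home, top:',proj(c,[*L(45,40),.08]),proj(c,[*L(45,42),.08]))
im=cv2.imread('pics/t7.png'); cv2.imwrite('pics/t7z.png',cv2.resize(im[145:250,300:465],None,fx=4.8,fy=4.8,interpolation=cv2.INTER_CUBIC))
```

```text
13.05 [ 0.46382188 -0.24502384  0.20075898] [ 0.71380622  0.3535488  -1.01789193] [-73.61457561 -24.38490038]
[338.64845228  78.23522918]
[261.46676773  78.3088807 ]
knob axis at home, top: [255.69624503  75.06769661] [253.5879915   75.06973748]
```

View pics/w7.png

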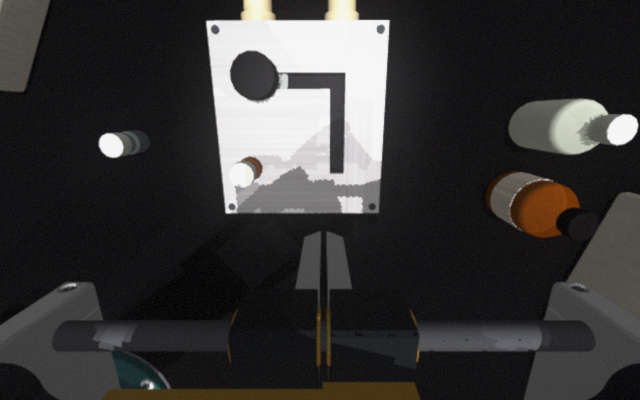

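View pics/s7.png

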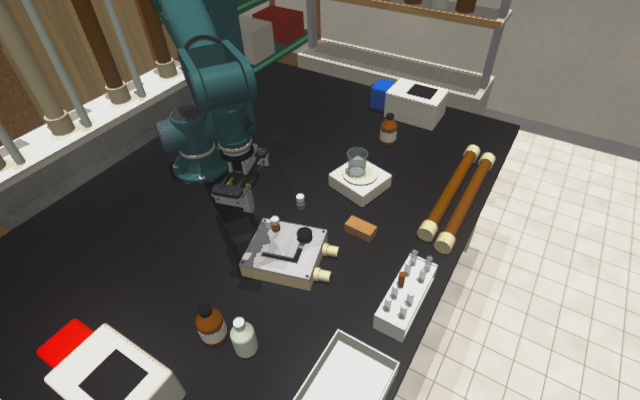

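View pics/t7z.png

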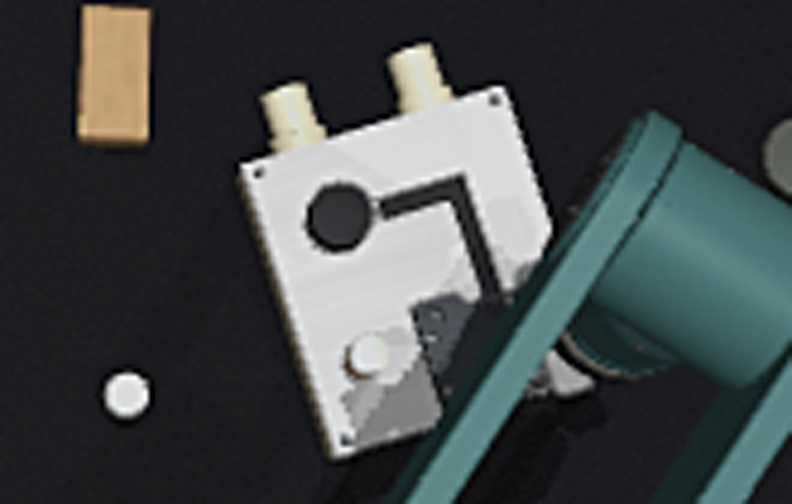

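The wrist view puts the knob at about (254,75.5). I predicted 255.7 for y = 40 mm and 253.6 for y = 42 mm, so it is home. The other objects look undisturbed.

Run:
```python
from h import *
print(job_done())
```

```text
the job is handed in; nothing more can be done
None
```

The knob is fully home at the far end of the second leg, and I handed the job in at about 13 s of the 48 s allowed. I pushed it by its side with shut fingertips: first to the corner, then from its other side along the second leg.

- **Stops:** both ends of travel were felt. At the corner the force rose to about 10 N, and at the far end to about 11 N, with under 1 mm of movement each time.
- **Knob position:** the last wrist picture puts it about 41.6 mm along the diverter's y, where fully home is 40 to 42 mm.
- **Other objects:** the last pictures show no sign that the jars, bottles, beaker or box moved; I judged this by eye. The gripper is raised clear and touching nothing.
- **One disagreement:** partway along the second leg, a hand-read wrist picture put the knob about 5 mm off the slot's line in x. The final wrist picture fits the slot, so I took the earlier one as a misread.

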